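# Release a locked lid stay and put the slide drawer away

### The arm

A 6-joint arm with a two-finger parallel gripper is mounted at the origin on the work surface; the furniture and walls round the work are solid. World frame = base frame: x ahead of the robot, y to its left, z up, the work surface at z = 0. Lengths are in m, angles in rad, forces in N, time in s.
With the tool pointing down it reaches from about 0.25 to 0.775 m from the base axis. Payload 4 kg.
Tool frame: the origin (TCP) lies on the mounting face of the last link; the fingertips stand manip.finger_overhang ahead of it and the grasp point (between the pads) lies 180 mm ahead of it (manip.finger_overhang is the distance from the TCP to the fingertips, in m); z points along the fingers, y is the direction in which the jaws open and shut (so a half turn about z gives the same grasp; the last joint's range is limited). The gripper opens to 94 mm and grips with 3 to 60 N. Pads are 16 mm wide; open, the fingers measure 119 mm over their backs; the gripper's body (75 mm by 177 mm) begins 78 mm behind the grasp point.
Start: joints at [-1.32, 0.087, 1.371, -0, 1.684, -0.103], TCP at [0.191, -0.516, 0.405] pointing down, gripper open.
Joint ranges: [-3.1, 3.1], [-0.76, 2.03], [0.27, 2.55], [-1.08, 4.22], [0.17, 2.65], [-2.57, 2.57]. Speed limits (rad/s): [2.79, 2.79, 3.14, 3.14, 3.14, 3.14].

### API

Orientations are given as a unit quaternion [x, y, z, w].
In Python, from workcell import manip gives the robot as it stands.
- The arm moves only by the tool apply_moves, never from a script. Its argument "series" is text: rows parted by semicolons, each of 5 numbers parted by spaces: the shift along the tool's x, y, z in mm, then the turn about the tool's z in rad, then the finger opening in mm, from 0 to 94. A call has 1 to 10 rows; each row is the pose to reach, as a shift and turn from the pose commanded when the call began, along the tool's axes at that moment; what a row does not reach only later rows make up. A row lasts 1/12 s, in which the tool goes at most 41.7 mm and 7.16 degrees, less where a joint would pass 70% of its speed; a pose out of reach is approached as far as the arm can. A call with a gripper value outside its range is refused whole. The fingers move at their own pace and stop on an object; "force" is the grip in N (left out, the last holds). Time passes only in rows, so rows that repeat a pose let the fingers close. It gives the time, the measured TCP pose, the force and the opening at its end, in the units of the state.
- manip.state(): the state, without advancing time (a new reading comes with each control period).
- manip.camera(name): name is "side" or "top" or "wrist"; returns (picture, depth): 420x560x3 uint8, red, green, blue; 420x560 float32, m along the optical axis (not along the pixel's ray), 0 where there is no reading.
- manip.camera_info(name): a dict with "fx", "fy", "cx", "cy" (pixels), "R" (3x3) and "t" (3): a world point X has camera coordinates R X + t; the wrist camera has in their place "tool_from_camera" (4x4, takes a point from camera to tool coordinates, whose origin is the TCP and whose axes are the flange's). Camera axes: x right, y down, z forward; pixel columns grow to the right and rows downward; lengths in m; the calibration is good to about 2 mm. A picture is of the moment at which its call begins: read the wrist's pose just before it. camera_info takes no time and is no camera call.
- manip.job_done(): hands the job in, once; it reports no verdict.
Trained networks look in the newest picture that a camera, given by its name, has taken for a name from the list of things; names that differ only in an ending like _2 or _b are one class to them, and where a whole thing is asked for, a point or a joint stands for the part that bears it (a point fixed in the world has none). Each returns a list of dicts, best first, with "p" (0 to 1); they miss things now and then, are a little off and sometimes report something else, mostly with a low value. They report only what shows in the picture. A call takes as long as a camera call.
- manip.regions_of(target, camera): "region" (420x560 bool, what is visible of it) and "box" ([left, top, width, height] in pixels, round what is visible of it).
The state is a dict: "t": time; "joint_positions": joint angles; "qd": joint speeds; "joint_torque": joint torques, N m; "tcp_pos": TCP position; "orientation": TCP orientation; "wrist_force": force on the tool from outside, world axes, zero at the start; "wrist_torque": the same for the moment, N m; "width": opening from 0.0 (shut) to 1.0 (fully open).
Only numpy, scipy, OpenCV 4.12 (cv2) and the standard library are available. Lean on these libraries where they do the work, as an engineer would, in place of code of your own. Each camera call takes 0.05 s, during which the arm holds its last target. There are 200 camera calls.

### The job

Put the open slide drawer away: lift the lid's locked stay off its stud by the rubber sleeve and draw it clear of the notch, lower the lid fully shut while the drawer is still out, then push the drawer fully home. Slam neither the lid nor the drawer, and leave the things standing round about where they are.

Things in the scene. Friction and masses are not known exactly. Their poses are not given: they have to be found in the camera images.
- slide_cabinet: White bench cabinet for microscope slides, fixed; 215 mm deep, 210 wide, 120 high, its one drawer standing open. Origin: on the bench under the middle of its front face. x from front to back (the drawer comes out along -x), y across, z up. On its roof, near the back, stands a bench timer.
- drawer (a joint): How far the drawer is out, m: 0 fully home (front panel against the cabinet), 0.200 fully out; starts at 0.192 to 0.200. Sliding friction about 3 N. The lid passes under the cabinet's roof only when shut.
- lid (a joint): Lid angle, rad: 0 shut and level, growing as it opens, at most 0.975. Locked by the stay at about 0.94, where it cannot be pushed shut. Once freed, its stiff hinge holds it at any angle; 1 to 2 N pressed square to it near the front edge lowers it.
- stay (a joint): Angle of the stay's bar to the lid, rad: about -1.70 locked, about -0.04 with the lid shut. The stay is a flat slotted steel bar from a pivot under the lid, down and forward to a stud in the drawer; a hooked notch in the slot has dropped over the stud and locks it.
- stay_stud (a point): Middle of the 7 mm stud on the inside of the drawer's wall on the +y side: 125 mm forward of the hinge, 67 mm above the bench. The bar's slot (12 mm high) rides on it; the hooked notch, 7 mm deep, is in the slot's upper edge, so that the bar falls into it by its weight. Axes as the cabinet's.
- stay_pivot (a point): Stay's pivot under the lid, 60 mm from the hinge and 20 mm below the plate. To free the stay, lift its free end about this pivot by 8 to 12 mm (1 N, then a stop); still lifted, draw it 14 to 20 mm along the bar towards the free end: the lid comes down with it (3 to 7 N) and the bar levels out. Let go sooner and it drops back into the notch; after that the lid stays put.
- stay_sleeve (a point): Centre of the rubber sleeve on the stay's cranked free end, 98 mm along the bar from the pivot: 30 mm long along x, 10 mm thick along y, 17 mm high along z. Axes: x along the bar up and back to its pivot, y as the cabinet's, z square to the bar, up and forward (the lifting direction). Free beside it: 32 mm to the bar on the +y side, over 40 mm on the -y side; below it 25 mm.
- lid_hinge (a point): Middle of the lid's hinge line, at the drawer's rear rim just in front of the cabinet, 88 mm above the bench. Axes turn with the lid: x from its front edge to the hinge, y along the hinge, z square out of its upper face (which is at z = 5 mm). The open lid leans over the stay, so the sleeve is reached with the tool leaning back 20 to 40 degrees, fingers pointing down and in to the hinge.
- lid_edge (a point): Middle of the lid's front edge on its upper face, 187 mm from the hinge line. The lid is an aluminium plate 172 mm wide, 5 mm thick, about 0.24 kg. Axes as lid_hinge. Shut, it lies 93 mm above the bench, just behind the drawer's front panel, whose top edge is 95 mm above the bench.
- drawer_handle (a point): Middle of the steel bar handle on the drawer's front: 90 mm long across, about 10 mm thick, 35 mm before the panel, 52 mm above the bench. Axes as the cabinet's; pushed along x it takes the drawer in. The drawer is 170 mm wide inside, rim 83 mm and floor 25 mm above the bench; slides (57 mm) fill its -y half, the +y half with the stay is empty.
- bench_timer: Bystander: bench timer, 63 x 66 mm, 30 mm high, standing on the cabinet's roof near its back; origin: centre of its underside
- tube_rack: Bystander: rack of capped tubes, 76 x 125 mm, 92 mm high; origin: centre of its underside
- buffer_bottle: Bystander: small round reagent bottle, 45 mm across, 110 mm high, on the far side of the drawer; origin: centre of its underside
- tip_box: Bystander: pipette tip box with clear lid, 84 x 122 mm, 83 mm high; origin: centre of its underside
- slide_tray: Bystander: open white card tray, 93 x 130 mm, 51 mm high; origin: centre of its underside
- marker_pen: Bystander: marker pen, 138 mm long, lying on a note pad; origin: middle of its underside

How it is judged:
By the outcome, as a careful person would: the job done as asked, in the order asked, and still so for the second after the job is handed in, with the robot touching nothing.
It also fails if it takes over 64 s, if anything falls off the work surface, if the arm or the gripper's body presses on something with over 40 N, if the wrist force passes 120 N, or if a joint passes its speed limit or range.

## Working session

There is one attempt and no reset: what is moved stays moved. The work goes in short steps, Python scripts to look and compute and a tool call to move; the robot and the scene stay as the last step left them, time stands still between calls to the robot, and variables do not carry over. Pictures are saved under pics/ and viewed, about 8 in all and at most 12, crops included, and the job is handed in when it is done.

Besides the shell and the picture viewer there is one more tool, called after "Request:" by a JSON object that holds its "method" and its "body". apply_moves: Moves the arm, as the interface text tells. Its arguments: {"type":"object","properties":{"series":{"type":"string"},"force":{"type":"number"}},"required":["series"]}

```bash
ls; mkdir -p pics; python3 - <<'E'
from workcell import manip
import cv2,numpy as np
print(manip.state(), manip.finger_overhang)
ims=[]
for c in("side","top"):
    p,d=manip.camera(c); np.savez(c+'.npz',p=p,d=d); 
    cv2.imwrite(f'pics/{c}0.png',p[:,:,::-1]); i=manip.camera_info(c);print(c,i)
    for n in["slide_cabinet","stay_sleeve","lid_edge","drawer_handle","stay_stud"]:
        for r in manip.regions_of(n,c)[:2]: print(c,n,r['p'],r['box'])
E
```

```text
pics
{'t': 0.0, 'joint_positions': array([-1.32006809e+00,  8.79488954e-02,  1.37224248e+00, -3.63221063e-05,
        1.68360476e+00, -1.03112665e-01]), 'qd': array([ 0.0003826 ,  0.00061701,  0.00247397,  0.00102358, -0.0003248 ,
        0.00016814]), 'joint_torque': array([-2.02458350e-04, -3.40172195e+01, -3.02431297e+01,  7.16592162e-02,
        3.27267358e-02, -1.90378614e-04]), 'tcp_pos': array([ 0.19053231, -0.51582152,  0.40351302]), 'orientation': array([ 9.84390116e-01,  1.75996833e-01, -9.92417991e-05, -1.09740820e-03]), 'wrist_force': array([0.33116359, 0.12867247, 0.32357299]), 'wrist_torque': array([ 0.03365558,  0.04784202, -0.00287857]), 'width': 0.9968840990162076} 0.1992
side {'fx': 420.2944622092439, 'fy': 420.2944622092439, 'cx': 287.8236078147823, 'cy': 210.5063649348899, 'R': array([[-0.93991319, -0.34086503,  0.01934504],
       [-0.21541582,  0.54812882, -0.80817747],
       [ 0.26487586, -0.76378389, -0.58862123]]), 't': array([0.47093216, 0.23913301, 1.03875083])}
side slide_cabinet 0.58 [233.4, 149.0, 106.5, 122.6]
side stay_sleeve 0.71 [250.3, 186.7, 22.1, 41.2]
side stay_sleeve 0.44 [250.7, 168.5, 67.9, 67.3]
side lid_edge 0.74 [249.8, 163.2, 69.5, 68.4]
side drawer_handle 0.91 [227.9, 164.1, 95.5, 107.4]
side stay_stud 0.95 [234.6, 165.3, 85.3, 104.5]
side stay_stud 0.26 [184.5, 214.2, 16.5, 35.7]
top {'fx': 426.81369112670757, 'fy': 426.81369112670757, 'cx': 279.6770058781096, 'cy': 215.58117577941616, 'R': array([[-0.01873794, -0.99955308, -0.02329212],
       [-0.99159819,  0.02156097, -0.12754667],
       [ 0.12799187,  0.02070647, -0.99155904]]), 't': array([-0.02369355,  0.52136326,  1.27465079])}
top slide_cabinet 0.64 [122.8, 181.1, 55.8, 43.5]
top lid_edge 0.92 [270.8, 165.4, 54.4, 68.2]
top drawer_handle 0.85 [239.0, 162.6, 85.3, 80.0]
top stay_stud 0.85 [238.8, 161.6, 90.4, 85.2]
top stay_stud 0.73 [271.5, 163.6, 54.9, 65.8]
```

View pics/side0.png

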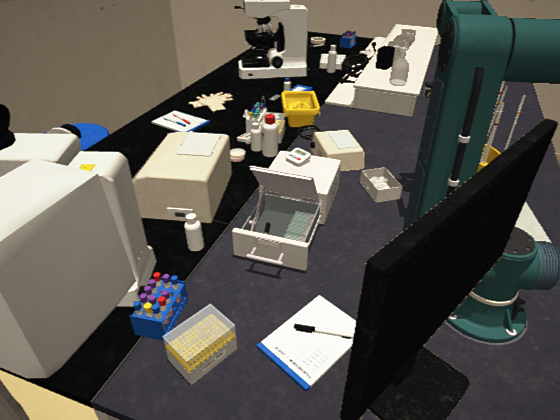

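View pics/top0.png

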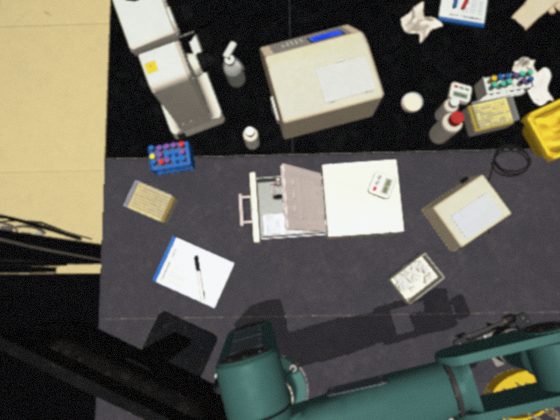

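The top view shows the drawer opening towards world +y: handle at column ~241, lid at 285–325, cabinet roof at 325–402. The stay is on the far (+x) side. Next I'll fit the cabinet pose from depth.

```bash
cat > h.py <<'E'
from workcell import manip
import numpy as np, cv2
from scipy.spatial.transform import Rotation as Ro
def cloud(c,d,cam=None):
    i=manip.camera_info(c); v,u=np.indices(d.shape)
    P=np.stack([(u-i['cx'])*d/i['fx'],(v-i['cy'])*d/i['fy'],d],-1)
    if 'R' in i: W=(P-i['t'])@i['R']
    else:
        s=cam; T=i['tool_from_camera']; W=(P@T[:3,:3].T+T[:3,3])@Ro.from_quat(s['orientation']).as_matrix().T+s['tcp_pos']
    W[d<=0]=np.nan; return W
E
python3 - <<'E'
from h import *
for c in("top","side"):
    z=np.load(c+'.npz');W=cloud(c,z['d']);x,y,h=W[...,0],W[...,1],W[...,2]
    def box(m,n):
        q=W[m][:,:2].astype(np.float32)
        if len(q)<10: print(n,len(q));return
        r=cv2.minAreaRect(q);print(c,n,len(q),np.round(r[0],4),np.round(r[1],4),round(r[2],2),'z',np.round(np.median(W[m][:,2]),4)); return
    g=(x>.4)&(x<.85)&(abs(y)<.35)
    m=g&(h>.112)&(h<.128)&(y<-.05)
    l,nn,st,ce=cv2.connectedComponentsWithStats(m.astype(np.uint8))
    for k in np.argsort(-st[1:,4])[:2]+1: box(l==k,f'roof{k}')
    m=g&(h>.14)&(h<.26)&(y>-.12)
    l,nn,st,ce=cv2.connectedComponentsWithStats(m.astype(np.uint8))
    for k in np.argsort(-st[1:,4])[:2]+1: box(l==k,f'lid{k}'); p=W[l==k];print('max h',np.nanpercentile(p[:,2],99),p[np.argmax(p[:,2])]); q=p-p.mean(0);print(np.linalg.svd(q,full_matrices=False)[2][2])
    m=g&(h>.085)&(h<.105)&(y>.0)&(y<.25)
    l,nn,st,ce=cv2.connectedComponentsWithStats(m.astype(np.uint8))
    for k in np.argsort(-st[1:,4])[:2]+1: box(l==k,f'front{k}')
    m=g&(h>.04)&(h<.065)&(y>.05)&(y<.25)
    l,nn,st,ce=cv2.connectedComponentsWithStats(m.astype(np.uint8))
    for k in np.argsort(-st[1:,4])[:3]+1: box(l==k,f'handle{k}')
E
```

```text
roof3 0
roof4 0
lid4 0
  return np.nanmean(a, axis, out=out, keepdims=keepdims)
Traceback (most recent call last):
ValueError: attempt to get argmax of an empty sequence
```

Request:
{"method": "apply_moves", "body": {"series": "0 0 -30 -0.1 94;0 0 -60 -0.2 94;0 0 -80 -0.25 94;0 0 -80 -0.25 94"}}

```text
t: 0.93
tcp_pos: [0.1905, -0.5157, 0.4906]
orientation: [0.955, 0.298, -0.0, 0.005]
wrist_force: [0.5, -0.6, 0.5]
width: 0.998
```

```bash
cat > loc.py <<'E'
from h import *
for c in("top","side"):
    z=np.load(c+'.npz');W=cloud(c,z['d']);x,y,h=W[...,0],W[...,1],W[...,2]
    def comp(m,n,N=2):
        _,l,st,ce=cv2.connectedComponentsWithStats(m.astype(np.uint8))
        for k in np.argsort(-st[1:,4])[:N]+1:
            p=W[l==k]
            if len(p)<15: continue
            r=cv2.minAreaRect(p[:,:2].astype(np.float32))
            print(c,n,len(p),'c',np.round(r[0],4),'sz',np.round(r[1],4),round(r[2],1),'z',np.round(np.percentile(p[:,2],[1,50,99]),4))
            if n=='lid': print(' normal',np.linalg.svd(p-p.mean(0),full_matrices=False)[2][2],'mean',p.mean(0),'top',p[np.argmax(p[:,2])])
    g=(x>.4)&(x<.85)&(abs(y)<.35)
    comp(g&(h>.112)&(h<.128)&(y<0),'roof')
    comp(g&(h>.14)&(h<.26)&(y>-.12),'lid')
    comp(g&(h>.085)&(h<.105)&(y>0)&(y<.25),'front')
    comp(g&(h>.04)&(h<.065)&(y>.05)&(y<.25),'handle',3)
E
python3 loc.py
```

```text
top roof 4261 c [ 0.5574 -0.2592] sz [0.211  0.1894] 2.5 z [0.1149 0.1205 0.1259]
top roof 213 c [ 0.5511 -0.1418] sz [0.1712 0.0165] 2.6 z [0.1123 0.1199 0.1278]
top lid 1697 c [ 0.5479 -0.0837] sz [0.1714 0.0781] 2.4 z [0.151  0.2058 0.2439]
 normal [-0.0393718   0.79332513 -0.60752374] mean [ 0.54820982 -0.08118892  0.20354551] top [ 0.58336039 -0.05155562  0.24547276]
top lid 793 c [ 0.8106 -0.0754] sz [0.0793 0.0885] 1.9 z [0.1424 0.1654 0.1715]
 normal [ 0.1051186  -0.01405125 -0.99436042] mean [ 0.81146987 -0.07776321  0.16407754] top [ 0.82035395 -0.07231099  0.17227534]
top front 459 c [0.5421 0.0394] sz [0.2085 0.0223] 3.2 z [0.0857 0.0948 0.1011]
top front 89 c [0.8122 0.2062] sz [0.0247 0.09  ] 35.0 z [0.0855 0.0938 0.1041]
top handle 152 c [0.5416 0.0717] sz [0.0985 0.0349] 4.1 z [0.0506 0.0564 0.0634]
top handle 129 c [0.8184 0.1962] sz [0.0237 0.1179] 30.4 z [0.0403 0.056  0.0642]
top handle 91 c [0.7175 0.2425] sz [0.0748 0.0146] 0.4 z [0.0409 0.0592 0.0646]
side roof 1165 c [ 0.5555 -0.2583] sz [0.2161 0.183 ] 0.0 z [0.1145 0.1203 0.1259]
side roof 252 c [ 0.8059 -0.
[... 183 characters left out ...]
mean [ 0.54637064 -0.07937167  0.19881054] top [ 0.47003775 -0.04954217  0.24440546]
side lid 1063 c [0.8047 0.2228] sz [0.0204 0.0996] 8.6 z [0.1418 0.2052 0.259 ]
 normal [-0.96480259 -0.26276722  0.01045708] mean [0.80213538 0.23472178 0.20345122] top [0.81117134 0.20204912 0.25991271]
side front 537 c [0.5404 0.0407] sz [0.2061 0.0236] 2.7 z [0.0851 0.0935 0.0974]
side front 88 c [0.8075 0.2123] sz [0.0027 0.0785] 19.1 z [0.0851 0.0956 0.1047]
side handle 317 c [0.5666 0.0711] sz [0.0419 0.1546] 90.0 z [0.0405 0.0552 0.0638]
side handle 112 c [0.816  0.1952] sz [0.0135 0.1181] 26.8 z [0.0406 0.0546 0.0647]
side handle 109 c [0.7581 0.0657] sz [0.0433 0.018 ] 22.6 z [0.0404 0.0523 0.0641]
```

Request:
{"method": "apply_moves", "body": {"series": "-24 8 -6 -0.11 94;-48 16 -12 -0.22 94;-72 24 -18 -0.33 94;-96 32 -24 -0.44 94;-120 40 -30 -0.55 94;-144 48 -36 -0.66 94;-168 56 -42 -0.77 94;-192 64 -48 -0.88 94;-216 72 -54 -0.92 94;-237 79 -60 -0.92 94"}}

```text
t: 1.77
tcp_pos: [0.0391, -0.7169, 0.543]
orientation: [0.724, 0.69, 0.001, -0.001]
wrist_force: [0.5, -0.9, 0.6]
width: 0.996
```

```bash
python3 -c "
from h import *
s=manip.state();print(s['joint_positions'],s['tcp_pos']);print(Ro.from_quat(s['orientation']).as_matrix())"
```

```text
[-1.59517307e+00  5.40319874e-01  5.19139245e-01 -1.44273603e-04
  2.08438309e+00 -1.54788918e+00] [ 0.03911756 -0.71694402  0.54295722]
[[ 4.73370169e-02  9.98878973e-01 -7.07918023e-05]
 [ 9.98876450e-01 -4.73367378e-02  2.25195074e-03]
 [ 2.24607519e-03 -1.77312895e-04 -9.99997462e-01]]
```

Request:
{"method": "apply_moves", "body": {"series": "-30 0 0 0 94;-60 0 0 0 94;-90 0 0 0 94;-120 0 0 0 94;-150 0 0 0 94;-150 0 0 0 94"}}

```text
t: 2.27
tcp_pos: [0.031, -0.7887, 0.5069]
orientation: [0.724, 0.69, -0.009, 0.011]
wrist_force: [-0.8, -0.5, 1.0]
width: 0.999
```

```bash
python3 -c "
from h import *
s=manip.state();print(s['joint_positions'],s['tcp_pos']);print(Ro.from_quat(s['orientation']).as_matrix())"
```

```text
[-1.60367972  0.7450166   0.27537441  0.00235615  2.09324932 -1.55493479] [ 0.03099393 -0.78874768  0.50685777]
[[ 0.04753841  0.99886878  0.00112189]
 [ 0.99847928 -0.04748843 -0.02799946]
 [-0.02791451  0.00245123 -0.99960731]]
```

Request:
{"method": "apply_moves", "body": {"series": "-300 0 0 0 94;-300 0 0 0 94;-300 0 0 0 94;-300 0 0 0 94;-300 0 0 0 94"}}

```text
t: 2.68
tcp_pos: [0.0197, -0.828, 0.4492]
orientation: [0.723, 0.69, -0.019, 0.021]
wrist_force: [0.5, 0.2, 0.5]
width: 0.997
```

```bash
cat > st.py <<'E'
from h import *
s=manip.state();print(s['t'],s['joint_positions'].round(3),s['tcp_pos'].round(4));print(Ro.from_quat(s['orientation']).as_matrix().round(3))
E
python3 st.py
```

```text
2.6833 [-1.616  0.818  0.275  0.005  1.992 -1.567] [ 0.0197 -0.828   0.4492]
[[ 0.047  0.999  0.002]
 [ 0.997 -0.047 -0.057]
 [-0.057  0.005 -0.998]]
```

Request:
{"method": "apply_moves", "body": {"series": "-600 0 -450 0 94;-600 0 -450 0 94;-600 0 -450 0 94;-600 0 -450 0 94;-600 0 -450 0 94;-600 0 -450 0 94;-600 0 -450 0 94;-600 0 -450 0 94;-600 0 -450 0 94;-600 0 -450 0 94"}}

```text
t: 3.52
tcp_pos: [0.0039, -0.7958, 0.5119]
orientation: [0.723, 0.69, -0.03, 0.033]
wrist_force: [-0.3, -0.4, -0.1]
width: 1.0
```

```bash
python3 st.py
```

```text
3.5167 [-1.639  0.74   0.274  0.009  2.039 -1.587] [ 0.0039 -0.7958  0.5119]
[[ 0.047  0.999  0.002]
 [ 0.995 -0.047 -0.089]
 [-0.089  0.006 -0.996]]
```

```bash
python3 - <<'E'
from h import *
for c in("side","top"):
    W=cloud(c,np.load(c+'.npz')['d']);x,y,h=[W[...,i] for i in range(3)]
    for a in np.arange(-.2,.3,.1):
        print(c,round(a,1),[ (int(m.sum()),round(float(np.percentile(h[m],98)),2) if m.any() else None) for b in np.arange(-1.3,-.6,.1) for m in [(x>a)&(x<a+.1)&(y>b)&(y<b+.1)]])
E
```

```text
side -0.2 [(171, 0.01), (185, 0.01), (125, 0.01), (24, 0.01), (0, None), (8, 0.0), (108, 0.0)]
side -0.1 [(19, 0.0), (57, 0.01), (100, 0.01), (112, 0.0), (2, 0.0), (155, 0.3), (194, 0.32)]
side 0.0 [(0, None), (0, None), (0, None), (0, None), (0, None), (42, 0.32), (334, 0.32)]
side 0.1 [(0, None), (0, None), (0, None), (0, None), (0, None), (0, None), (0, None)]
side 0.2 [(126, 0.12), (202, 0.12), (143, 0.01), (166, 0.0), (184, 0.0), (224, 0.0), (262, 0.0)]
top -0.2 [(0, None), (0, None), (0, None), (0, None), (0, None), (0, None), (0, None)]
top -0.1 [(0, None), (0, None), (0, None), (0, None), (84, 0.01), (149, 0.08), (196, 0.26)]
top 0.0 [(0, None), (0, None), (0, None), (0, None), (0, None), (327, 0.07), (1065, 0.27)]
top 0.1 [(0, None), (0, None), (0, None), (0, None), (92, 0.0), (40, 0.0), (235, 0.01)]
top 0.2 [(0, None), (0, None), (0, None), (0, None), (819, 0.01), (1006, 0.01), (1115, 0.01)]
```

Request:
{"method": "apply_moves", "body": {"series": "-600 0 -60 0 94;-600 0 -60 0 94;-600 0 -60 0 94;-600 0 -60 0 94;-600 0 -60 0 94;-600 0 -60 0 94"}}

```text
t: 4.02
tcp_pos: [-0.0055, -0.8315, 0.46]
orientation: [0.722, 0.69, -0.039, 0.043]
wrist_force: [-0.6, 14.4, 22.8]
width: 0.998
```

```bash
python3 st.py
```

```text
4.0167 [-1.648  0.806  0.274  0.013  1.947 -1.596] [-0.0055 -0.8315  0.46  ]
[[ 0.046  0.999  0.003]
 [ 0.992 -0.045 -0.115]
 [-0.115  0.009 -0.993]]
```

Request:
{"method": "apply_moves", "body": {"series": "10 -5 -30 0 94;20 -10 -60 0 94;30 -20 -90 0 94;30 -30 -120 0 94"}}

```text
t: 4.35
tcp_pos: [-0.0333, -0.7658, 0.5645]
orientation: [0.722, 0.689, -0.046, 0.049]
wrist_force: [0.2, -0.1, 0.7]
width: 0.996
```

```bash
python3 st.py; python3 - <<'E'
from h import *
p,d=manip.camera("wrist"); q,e=manip.camera("side")
cv2.imwrite('pics/w1.png',np.hstack([p,q])[:,:,::-1][:, :, :]); im=cv2.imread('pics/w1.png'); cv2.imwrite('pics/w1.png',cv2.resize(im,(800,300),interpolation=cv2.INTER_AREA))
E
```

```text
4.35 [-1.692  0.672  0.274  0.02   2.061 -1.635] [-0.0333 -0.7658  0.5645]
[[ 0.046  0.999  0.001]
 [ 0.99  -0.046 -0.135]
 [-0.135  0.007 -0.991]]
```

View pics/w1.png

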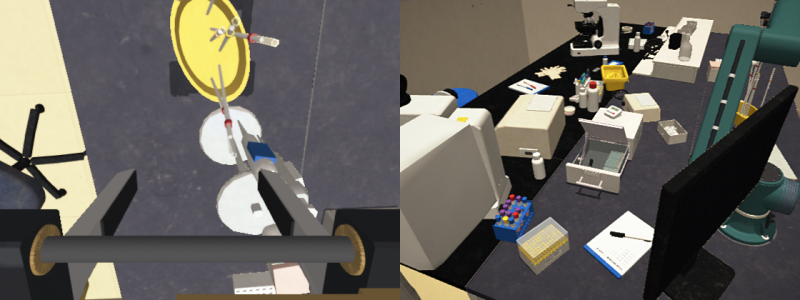

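Request:
{"method": "apply_moves", "body": {"series": "0 38 0 0 94;0 76 0 0 94;0 114 0 0 94;0 152 0 0 94;-10 190 0 0 94;-30 220 0 0 94;-60 235 0 0 94;-600 350 0 0 94;-600 350 0 0 94;-600 350 0 0 94"}}

```text
t: 5.28
tcp_pos: [0.1739, -0.7944, 0.5021]
orientation: [0.722, 0.687, -0.053, 0.06]
wrist_force: [0.5, -1.1, -0.3]
width: 1.002
```

```bash
python3 st.py
```

```text
5.2833 [-1.421  0.753  0.276 -0.02   1.952 -1.381] [ 0.1739 -0.7944  0.5021]
[[ 0.05   0.999  0.006]
 [ 0.986 -0.048 -0.16 ]
 [-0.16   0.013 -0.987]]
```

Request:
{"method": "apply_moves", "body": {"series": "-600 130 30 0 94;-600 130 30 0 94;-600 130 30 0 94;-600 130 30 0 94;-600 130 30 0 94;-600 130 30 0 94;-600 130 30 0 94;-600 130 30 0 94;-600 130 30 0 94;-600 130 30 0 94"}}

```text
t: 6.12
tcp_pos: [0.1745, -0.8498, 0.4154]
orientation: [0.72, 0.687, -0.062, 0.075]
wrist_force: [-0.5, -0.4, -0.1]
width: 1.0
```

```bash
python3 st.py
```

```text
6.1167 [-1.431  0.862  0.275 -0.014  1.811 -1.39 ] [ 0.1745 -0.8498  0.4154]
[[ 0.047  0.999  0.013]
 [ 0.98  -0.044 -0.193]
 [-0.192  0.022 -0.981]]
```

Request:
{"method": "apply_moves", "body": {"series": "-600 130 -100 0 94;-600 130 -100 0 94;-600 130 -100 0 94"}}

```text
t: 6.37
tcp_pos: [0.1726, -0.8577, 0.4112]
orientation: [0.718, 0.686, -0.071, 0.088]
wrist_force: [-0.5, 0.3, -0.4]
width: 1.001
```

Request:
{"method": "apply_moves", "body": {"series": "-600 130 -100 0 94;-600 130 -100 0 94"}}

```text
t: 6.53
tcp_pos: [0.1716, -0.8635, 0.4111]
orientation: [0.717, 0.685, -0.08, 0.102]
wrist_force: [-0.3, -0.2, 0.7]
width: 0.997
```

Request:
{"method": "apply_moves", "body": {"series": "-600 130 -100 0 94"}}

```text
t: 6.62
tcp_pos: [0.1714, -0.8675, 0.4121]
orientation: [0.715, 0.684, -0.087, 0.113]
wrist_force: [-0.2, -0.5, -0.0]
width: 1.0
```

Request:
{"method": "apply_moves", "body": {"series": "-600 130 -100 0 94"}}

```text
t: 6.7
tcp_pos: [0.1713, -0.8714, 0.4147]
orientation: [0.714, 0.682, -0.095, 0.126]
wrist_force: [-0.5, 0.3, 0.6]
width: 0.998
```

Request:
{"method": "apply_moves", "body": {"series": "-600 130 -80 0 94;-600 130 -80 0 94"}}

```text
t: 6.87
tcp_pos: [0.1704, -0.8755, 0.4186]
orientation: [0.712, 0.681, -0.104, 0.14]
wrist_force: [0.4, -0.3, 0.3]
width: 1.002
```

```bash
python3 st.py
```

```text
6.8667 [-1.442  0.866  0.274 -0.002  1.651 -1.398] [ 0.1704 -0.8755  0.4186]
[[ 0.052  0.998  0.042]
 [ 0.94  -0.034 -0.341]
 [-0.339  0.057 -0.939]]
```

Request:
{"method": "apply_moves", "body": {"series": "-600 60 -80 0 94"}}

```text
t: 6.95
tcp_pos: [0.1668, -0.8793, 0.421]
orientation: [0.709, 0.68, -0.111, 0.151]
wrist_force: [0.4, 0.4, -0.3]
width: 0.997
```

Request:
{"method": "apply_moves", "body": {"series": "-600 60 -80 0 94"}}

```text
t: 7.03
tcp_pos: [0.1617, -0.8833, 0.4253]
orientation: [0.707, 0.677, -0.119, 0.163]
wrist_force: [0.1, 0.7, 0.6]
width: 1.003
```

```bash
cat >> h.py <<'E'
def to_tool(w,turn=0,s=None):
    s=s or manip.state(); M=Ro.from_quat(s['orientation']).as_matrix(); return ((np.array(w)-s['tcp_pos'])@M*1000).round(1)
E
python3 st.py; python3 -c "
from h import *
print(to_tool([.30,-.55,.55]),to_tool([.57,.12,.55]),to_tool([.57,.12,.36]))"
```

```text
7.0333 [-1.454  0.861  0.275  0.006  1.599 -1.409] [ 0.1617 -0.8833  0.4253]
[[ 0.054  0.997  0.052]
 [ 0.92  -0.029 -0.392]
 [-0.389  0.069 -0.919]]
[ 265.4  136.8 -237.9] [ 896.   386.6 -486.3] [ 970.   373.4 -311.8]
```

Request:
{"method": "apply_moves", "body": {"series": "27 14 -24 0 94;53 27 -48 0 94;80 41 -71 0 94;106 55 -95 0 94;133 68 -119 0 94;159 82 -143 0 94;186 96 -167 0 94;212 109 -190 0 94;239 123 -214 0 94;265 137 -238 0 94"}}

```text
t: 7.87
tcp_pos: [0.3002, -0.548, 0.5513]
orientation: [0.708, 0.677, -0.119, 0.163]
wrist_force: [0.4, 0.2, 1.3]
width: 1.0
```

Request:
{"method": "apply_moves", "body": {"series": "35 14 -14 0 94;70 28 -28 0 94;105 42 -41 0 94;140 55 -55 0 94;175 69 -69 0 94;210 83 -83 0 94;245 97 -97 0 94;280 111 -110 0 94;315 125 -124 0 94;315 125 -124 0 94"}}

```text
t: 8.7
tcp_pos: [0.4368, -0.21, 0.5508]
orientation: [0.705, 0.68, -0.117, 0.163]
wrist_force: [0.4, 0.2, -0.7]
width: 1.002
```

```bash
python3 st.py; python3 -c "
from h import *
print(to_tool([.57,.12,.55]),to_tool([.57,.13,.36]))"
```

```text
8.7 [-0.464 -0.114  1.306 -0.331  1.701 -0.514] [ 0.4368 -0.21    0.5508]
[[ 0.047  0.997  0.058]
 [ 0.921 -0.021 -0.389]
 [-0.387  0.071 -0.919]]
[ 310.4  126.  -120.1] [393.2 112.3  50.7]
```

Request:
{"method": "apply_moves", "body": {"series": "39 16 -15 0 94;78 32 -30 0 94;116 47 -45 0 94;155 63 -60 0 94;194 79 -75 0 94;233 94 -90 0 94;272 110 -105 0 94;310 126 -120 0 94"}}

```text
t: 9.37
tcp_pos: [0.563, 0.0934, 0.5486]
orientation: [0.708, 0.677, -0.119, 0.163]
wrist_force: [0.5, -0.7, -0.0]
width: 1.002
```

Request:
{"method": "apply_moves", "body": {"series": "17 -3 34 0 94;34 -6 68 0 94;50 -8 102 0 94;67 -11 136 0 94;83 -14 171 0 94;83 -14 171 0 94"}}

```text
t: 9.87
tcp_pos: [0.5598, 0.101, 0.3466]
orientation: [0.706, 0.679, -0.128, 0.157]
wrist_force: [-0.7, 0.1, -1.7]
width: 1.001
```

```bash
python3 st.py; python3 - <<'E'
from h import *
import pickle
s=manip.state()
p,d=manip.camera("wrist"); q,e=manip.camera("side")
np.savez('w2.npz',p=p,d=d,q=s['orientation'],t=s['tcp_pos'],side=q,sd=e)
print(manip.camera_info("wrist"))
for c in("wrist","side"):
  for n in("stay_sleeve","stay_stud"):
    for r in manip.regions_of(n,c)[:2]: print(c,n,r['p'],r['box'])
cv2.imwrite('pics/w2.png',p[:,:,::-1])
E
```

```text
9.8667 [ 0.184  0.172  1.416 -0.405  1.595  0.222] [0.5598 0.101  0.3466]
[[ 0.047  0.998  0.032]
 [ 0.918 -0.03  -0.394]
 [-0.393  0.048 -0.918]]
{'fx': 348.27196640037823, 'fy': 348.27196640037823, 'cx': 275.9831916274903, 'cy': 203.2794425631543, 'tool_from_camera': array([[-3.81353085e-04, -9.64048755e-01, -2.65725144e-01,
         7.76131444e-02],
       [ 9.99999927e-01, -3.67310906e-04, -1.02539920e-04,
         7.30215086e-04],
       [ 1.24973919e-06, -2.65725164e-01,  9.64048825e-01,
         1.97828777e-02],
       [ 0.00000000e+00,  0.00000000e+00,  0.00000000e+00,
         1.00000000e+00]])}
wrist stay_sleeve 0.75 [274.4, 177.7, 72.5, 153.7]
wrist stay_stud 0.56 [80.4, 63.2, 314.7, 356.8]
side stay_sleeve 0.68 [248.7, 194.6, 22.8, 36.0]
side stay_stud 0.84 [233.0, 169.8, 86.2, 102.2]
```

View pics/w2.png

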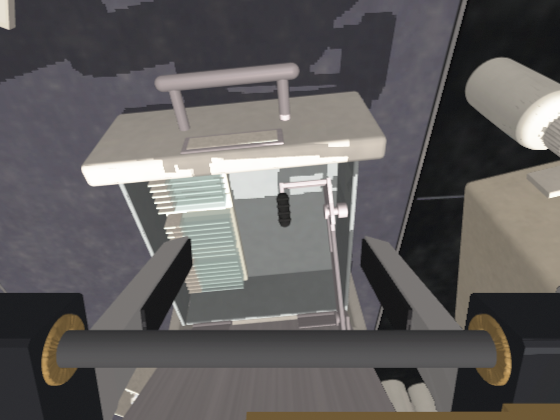

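The wrist view shows the black sleeve at px (284,210), the stud at (338,211), the bar from (331,182) down to (345,325), and the handle at the top (230,77).

```bash
python3 - <<'E'
from h import *
z=np.load('w2.npz'); s={'orientation':z['q'],'tcp_pos':z['t']}
p=z['p'].astype(int);W=cloud('wrist',z['d'],s)
m=np.zeros(p.shape[:2],bool);m[188:232,274:294]=1;m&=p.max(-1)<60
P=W[m];P=P[np.isfinite(P[:,0])];print(len(P),P.mean(0).round(4),np.median(P,0).round(4))
P=P[np.abs(P[:,2]-np.median(P[:,2]))<.02]
u=np.linalg.svd(P-P.mean(0))[2]if len(P)<2000 else 0;print(len(P),u.round(3)); print(np.percentile((P-P.mean(0))@u[0],[0,5,50,95,100]).round(4),'ctr',P.mean(0).round(4),'x',np.percentile(P[:,0],[1,99]).round(4))
for n,(c,r) in dict(stud=(343,211),bar1=(336,240),bar2=(341,285),handle=(230,76),crank=(308,184),cl=(155,84),cr=(295,72)).items(): print(n,W[r-1:r+2,c-1:c+2].reshape(-1,3).mean(0).round(4))
C=np.median(P,0)
s=manip.state();M=Ro.from_quat(s['orientation']).as_matrix();print('grasp pt',(s['tcp_pos']+.18*M[:,2]).round(4))
E
```

```text
344 [ 0.5764 -0.025   0.0693] [ 0.5764 -0.0251  0.0697]
341 [[ 0.035 -0.729  0.684]
 [ 0.992 -0.057 -0.112]
 [ 0.121  0.682  0.721]]
[-0.014  -0.0122  0.0001  0.012   0.0137] ctr [ 0.5763 -0.0248  0.0697] x [0.5715 0.581 ]
stud [ 0.627  -0.0275  0.0732]
bar1 [ 0.6336 -0.1001  0.0352]
bar2 [ 0.6354 -0.1338  0.0684]
handle [0.5427 0.085  0.0574]
crank [ 0.5991 -0.0117  0.0533]
cl [0.4908 0.0816 0.0561]
cr [0.5871 0.0855 0.0569]
grasp pt [0.5742 0.0309 0.1971]
```

Request:
{"method": "apply_moves", "body": {"series": "-2 2 15 -0.04 36;-4 4 30 -0.085 36;-6 5 45 -0.085 36;-8 6 60 -0.085 36;-9 6 70 -0.085 36;-10 6 80 -0.085 36;-10 6 86 -0.085 36;-10 6 90 -0.085 36;-10 6 90 -0.085 36"}}

```text
t: 10.92
tcp_pos: [0.5727, 0.0567, 0.279]
orientation: [0.678, 0.707, -0.126, 0.158]
wrist_force: [0.2, 0.4, -1.2]
width: 0.403
```

```bash
python3 st.py; python3 - <<'E'
from h import *
s=manip.state()
p,d=manip.camera("wrist"); np.savez('w3.npz',p=p,d=d)
W=cloud('wrist',d,s)
cv2.imwrite('pics/w3.png',p[:,:,::-1])
for r in manip.regions_of("stay_sleeve","wrist")[:2]:
    m=r['region']&(p.max(-1)<60);P=W[m];P=P[P[:,2]>.04];P=P[P[:,2]<.1];print(r['p'],r['box'],len(P),P.mean(0).round(4))
M=Ro.from_quat(s['orientation']).as_matrix();print('gp',(s['tcp_pos']+.18*M[:,2]).round(4),s['width']*94)
i=manip.camera_info('wrist');T=np.linalg.inv(i['tool_from_camera'])
for q in([0,0,.18],[0,.02,.199],[0,-.02,.199]):
    c=T[:3,:3]@q+T[:3,3];print((c[:2]/c[2]*i['fx']+[i['cx'],i['cy']]).round(0))
E
```

```text
10.9167 [ 0.105  0.212  1.507 -0.412  1.424  0.125] [0.5727 0.0567 0.279 ]
[[-0.03   0.998  0.052]
 [ 0.918  0.048 -0.393]
 [-0.394  0.036 -0.918]]
gp [ 0.582  -0.014   0.1137] 37.90431454973695
[275. 267.]
[311. 252.]
[239. 252.]
```

View pics/w3.png

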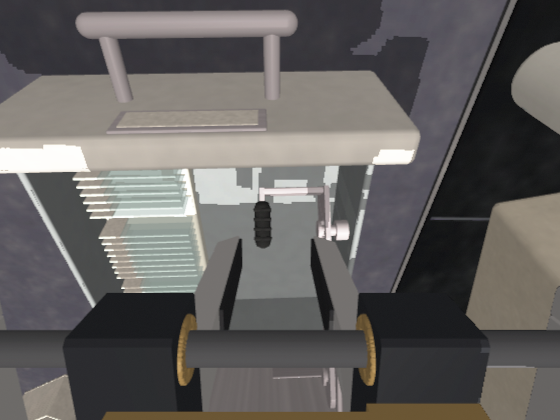

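The fingertips are at (240,242) and (312,242), with the sleeve just ahead at (262,224), so it sits left of the jaws' centre line.

```bash
python3 - <<'E'
from h import *
s=manip.state();z=np.load('w3.npz');p=z['p'];W=cloud('wrist',z['d'],s)
m=np.zeros(p.shape[:2],bool);m[198:250,250:275]=1;m&=p.max(-1)<60
P=W[m];P=P[(P[:,2]>.04)&(P[:,2]<.1)];u=np.linalg.svd(P-P.mean(0))[2]
print(len(P),P.mean(0).round(4),u[0].round(3),'x',np.percentile(P[:,0],[2,98]).round(4),np.percentile((P-P.mean(0))@u[0],[1,99]).round(4))
n=np.array([-.03,.64,.77]);C=P.mean(0)-.0085*n;C[0]=np.mean(np.percentile(P[:,0],[2,98]))
M=Ro.from_quat(s['orientation']).as_matrix()
print('C',C.round(4),'from grasp pt',(to_tool(C,s=s)-[0,0,180]), 'opened px y', (W[224,250:275]).round(3)[::6])
E
```

```text
670 [ 0.5767 -0.0241  0.0703] [-0.03   0.718 -0.695] x [0.5722 0.5815] [-0.0137  0.0137]
C [ 0.5768 -0.0296  0.0638] from grasp pt [ 5.5 -8.2 52.6] opened px y [[ 0.568 -0.065  0.026]
 [ 0.573 -0.024  0.07 ]
 [ 0.577 -0.024  0.071]
 [ 0.58  -0.024  0.07 ]
 [   nan    nan    nan]]
```

Request:
{"method": "apply_moves", "body": {"series": "1 -4 5 0 36;2 -8 12 0 36;3 -8 22 0 36;3 -8 32 0 36;3 -8 42 0 36;3 -8 50 0 36;3 -8 50 0 36"}}

```text
t: 11.6
tcp_pos: [0.5665, 0.0388, 0.2291]
orientation: [0.678, 0.707, -0.128, 0.156]
wrist_force: [-0.5, -0.1, -0.3]
width: 0.383
```

Request:
{"method": "apply_moves", "body": {"series": "0 0 0 0 20;0 0 0 0 0;0 0 0 0 0;0 0 0 0 0;0 0 0 0 0", "force": 25}}

```text
t: 12.02
tcp_pos: [0.5668, 0.0397, 0.2324]
orientation: [0.678, 0.707, -0.127, 0.158]
wrist_force: [-1.8, 0.2, 3.2]
width: 0.106
```

```bash
python3 st.py; python3 - <<'E'
from h import *
s=manip.state();print(s['width']*94,s['wrist_force'])
p,d=manip.camera("wrist"); cv2.imwrite('pics/w4.png',p[:,:,::-1])
E
```

```text
12.0167 [ 0.076  0.234  1.58  -0.42   1.328  0.137] [0.5668 0.0397 0.2324]
[[-0.031  0.998  0.051]
 [ 0.918  0.048 -0.393]
 [-0.395  0.034 -0.918]]
9.932388512794377 [-1.8429385   0.16509834  3.22196048]
```

View pics/w4.png

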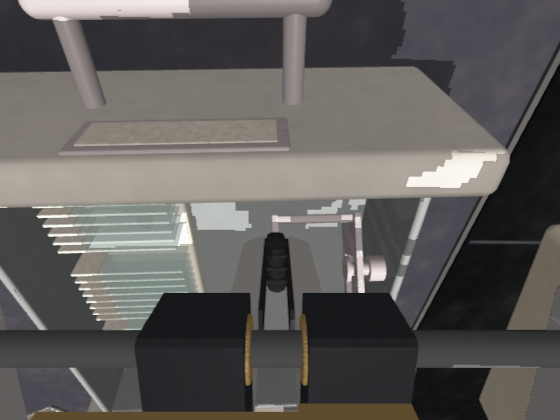

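The sleeve is held, with the jaws stopped at 9.9 mm. Now a small lift, then the draw.

Request:
{"method": "apply_moves", "body": {"series": "1 0 -3 0 0;2 0 -6 0 0;2.5 0 -9 0 0;3 0 -11 0 0;3 0 -11 0 0"}}

```text
t: 12.48
tcp_pos: [0.5663, 0.0467, 0.241]
orientation: [0.678, 0.707, -0.127, 0.158]
wrist_force: [-3.0, -2.6, -0.7]
width: 0.107
```

Request:
{"method": "apply_moves", "body": {"series": "3 0 0 0 0;6 0 1 0 0;9 0 1 0 0;9 0 1 0 0"}}

```text
t: 12.82
tcp_pos: [0.566, 0.0546, 0.2358]
orientation: [0.678, 0.707, -0.127, 0.158]
wrist_force: [-3.2, -3.6, -1.2]
width: 0.106
```

```bash
python3 st.py; python3 - <<'E'
from h import *
s=manip.state();print(s['width']*94,s['wrist_force'])
p,d=manip.camera("top");W=cloud("top",d);x,y,h=[W[...,i] for i in range(3)]
m=(x>.46)&(x<.63)&(y>-.15)&(y<.05)&(h>.14)&(h<.27)
cv2.imwrite('pics/t5.png',p[:,:,::-1])
P=W[m];print(len(P));n=np.array([0,0,1.])
for _ in range(60):
    pass
u=np.linalg.svd(P-np.median(P,0),full_matrices=False)[2][2];print(u,np.arccos(abs(u[2])))
E
```

```text
12.8167 [ 0.102  0.235  1.571 -0.419  1.345  0.158] [0.566  0.0546 0.2358]
[[-0.031  0.998  0.051]
 [ 0.918  0.048 -0.393]
 [-0.395  0.035 -0.918]]
9.969050720070802 [-3.19359549 -3.55977008 -1.19561041]
3024
[ 0.01719019  0.36521979 -0.93076259] 0.37430326016371834
```

Request:
{"method": "apply_moves", "body": {"series": "2.5 0 0.5 0 0;5 0 1 0 0;7.5 0 1.5 0 0;9 0 2 0 0;9 0 2 0 0"}}

```text
t: 13.28
tcp_pos: [0.5658, 0.0617, 0.2305]
orientation: [0.678, 0.706, -0.127, 0.158]
wrist_force: [-3.4, -4.7, -0.5]
width: 0.105
```

```bash
python3 st.py; python3 - <<'E'
from h import *
s=manip.state();print(s['width']*94,s['wrist_force'])
p,d=manip.camera("side");W=cloud("side",d);
x,y,h=[W[...,i] for i in range(3)]
z=np.load('side.npz')
cv2.imwrite('pics/s5.png',cv2.resize(p[140:290,200:350,::-1],(600,600)))
np.savez('s5.npz',p=p,d=d)
m=(x>.465)&(x<.53)&(y>-.15)&(y<.05)&(h>.12)&(h<.27);P=W[m];P=P[P[:,1]<.03]
print(len(P));A=np.c_[P[:,1],np.ones(len(P))];c=np.linalg.lstsq(A,P[:,2],rcond=None)[0]
for _ in range(5):
    r=np.abs(A@c-P[:,2]);k=r<max(.006,np.median(r)*1.5);c=np.linalg.lstsq(A[k],P[k,2],rcond=None)[0]
print(c,np.arctan(c[0]),k.sum(),'hmax',np.percentile(P[k,2],99))
E
```

```text
13.2833 [ 0.115  0.243  1.573 -0.42   1.342  0.174] [0.5658 0.0617 0.2305]
[[-0.031  0.998  0.05 ]
 [ 0.918  0.048 -0.394]
 [-0.395  0.034 -0.918]]
9.873663612425572 [-3.3667902  -4.74633294 -0.47203202]
297
[-0.63954486  0.1936616 ] -0.5689902405877664 267 hmax 0.20651265837145755
```

View pics/s5.png

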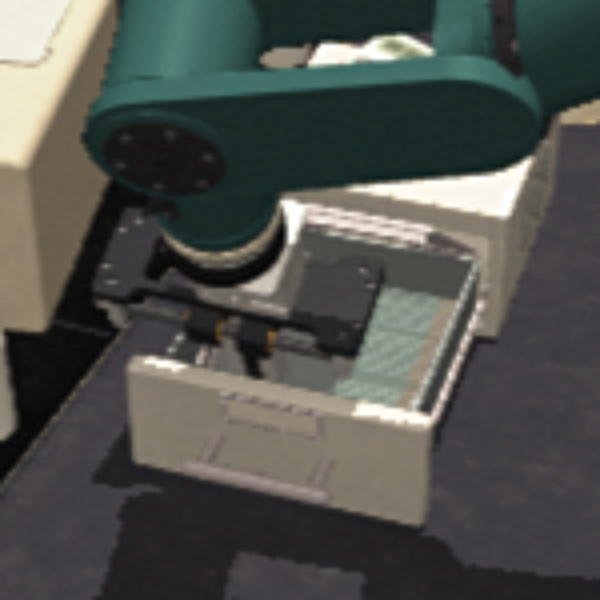

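The lid edge has dropped from 0.244 to about 0.207 m, so the lid angle is about 0.65 and the draw about 16–17 mm. Now I'll let go, back out and check.

Request:
{"method": "apply_moves", "body": {"series": "0 0 0 0 36;0 0 0 0 36;0 0 0 0 36;0 0 0 0 36;1 0 -12 0 36;2 0 -26 0 36;3 0 -42 0 36;4 0 -60 0 36;4 0 -80 0 36;4 0 -100 0 0"}}

```text
t: 14.17
tcp_pos: [0.5607, 0.1059, 0.323]
orientation: [0.678, 0.707, -0.125, 0.158]
wrist_force: [-0.4, -0.2, -0.1]
width: 0.344
```

Request:
{"method": "apply_moves", "body": {"series": "0 0 -30 0 0;0 0 -60 0 0;0 0 -60 0 0"}}

```text
t: 14.42
tcp_pos: [0.5581, 0.1307, 0.3846]
orientation: [0.678, 0.707, -0.12, 0.162]
wrist_force: [0.8, -0.7, 0.3]
width: 0.139
```

```bash
cat > lid.py <<'E'
from h import *
def lid(c):
    p,d=manip.camera(c);W=cloud(c,d);x,y,h=[W[...,i] for i in range(3)]
    r=max(manip.regions_of("lid_edge",c),key=lambda q:q['p'],default=None)
    if r is None: print(c,'no lid');return p
    m=r['region']&(x>.44)&(x<.65)&(y>-.16)&(y<.06)&(h>.085)&(h<.26);P=W[m]
    if len(P)<30: print(c,'few',len(P),r['p'],r['box']);return p
    A=np.c_[P[:,:2],np.ones(len(P))];k=np.ones(len(P),bool)
    for _ in range(8):
        co=np.linalg.lstsq(A[k],P[k,2],rcond=None)[0];e=np.abs(A@co-P[:,2]);k=e<max(.005,1.5*np.median(e))
    print(c,'p',r['p'],'angle',np.arctan(np.hypot(*co[:2])).round(3),'n',k.sum(),len(P),'hmax',np.percentile(P[k,2],99).round(4),'y',np.percentile(P[k,1],[1,99]).round(3),'x',np.percentile(P[k,0],[1,99]).round(3))
    return p
if __name__=="__main__": lid("side");lid("top")
E
python3 st.py; python3 lid.py;python3 -c "
from h import *
s=manip.state();M=Ro.from_quat(s['orientation']).as_matrix();print('tip',(s['tcp_pos']+.1992*M[:,2]).round(4),s['wrist_force'])"
```

```text
14.4167 [ 0.235  0.162  1.351 -0.406  1.65   0.166] [0.5581 0.1307 0.3846]
[[-0.027  0.997  0.066]
 [ 0.92   0.051 -0.389]
 [-0.392  0.05  -0.919]]
side p 0.69 angle 0.658 n 128 188 hmax 0.2068 y [-0.155 -0.006] x [0.459 0.542]
top p 0.76 angle 0.659 n 3049 3194 hmax 0.2075 y [-0.155 -0.009] x [0.464 0.632]
tip [0.5676 0.0504 0.1926] [-0.24557485  0.77464638  0.60963756]
```

```bash
cat > press.py <<'E'
from h import *
s=manip.state();M=Ro.from_quat(s['orientation']).as_matrix();tip=s['tcp_pos']+.1992*M[:,2]
print('tip',tip.round(4),'F',s['wrist_force'].round(2),s['t'])
def row(a,press,x=.55,sl=.165):
    n=8*(.92*np.sin(a)+.392*np.cos(a))/1000-press
    f=sl*np.cos(a)-(.005+n)*np.sin(a);h=.088+sl*np.sin(a)+(.005+n)*np.cos(a)
    return ((np.array([x-.05*(f-.1),-.157+f,h])-tip)@M*1000).round(0)
E
python3 - <<'E'
from press import *
for w in([tip[0]-.01,tip[1],tip[2]+.055],[.55,-.035,.24]): print(((np.array(w)-tip)@M*1000).round())
E
```

```text
tip [0.5676 0.0504 0.1926] F [-0.25  0.77  0.61] 14.6167
[-21.  -8. -51.]
[-97. -20. -11.]
```

Request:
{"method": "apply_moves", "body": {"series": "-10 -4 -25 0 0;-21 -8 -51 0 0;-45 -12 -40 0 0;-70 -16 -25 0 0;-97 -20 -11 0 0;-97 -20 -11 0 0;-97 -20 -11 0 0"}}

```text
t: 15.2
tcp_pos: [0.5398, 0.0413, 0.4221]
orientation: [0.679, 0.706, -0.127, 0.157]
wrist_force: [-0.3, 0.3, 0.0]
width: 0.008
```

```bash
python3 - <<'E'
from press import *
print(M.round(3))
for a,p in((.66,-.012),(.655,-.003),(.64,.002),(.6,.003),(.55,.003),(.5,.003),(.45,.003),(.4,.003),(.35,.003),(.3,.003)): print(a,row(a,p))
E
```

```text
tip [ 0.5494 -0.0369  0.2391] F [-0.29  0.32  0.03] 15.2
[[-0.029  0.998  0.048]
 [ 0.919  0.045 -0.393]
 [-0.394  0.033 -0.918]]
0.66 [ 8. -1. 30.]
0.655 [17. -2. 35.]
0.64 [23. -2. 38.]
0.6 [30. -2. 42.]
0.55 [38. -2. 47.]
0.5 [45. -3. 51.]
0.45 [51. -3. 56.]
0.4 [58. -3. 62.]
0.35 [64. -3. 68.]
0.3 [70. -4. 74.]
```

Request:
{"method": "apply_moves", "body": {"series": "4 -1 16 0 0;8 -1 30 0 0;17 -2 35 0 0;23 -2 38 0 0;27 -2 40 0 0;31 -2 43 0 0;35 -2 45 0 0;38 -2 47 0 0;42 -2 49 0 0;45 -3 51 0 0"}}

```text
t: 16.03
tcp_pos: [0.5387, 0.0643, 0.3594]
orientation: [0.678, 0.707, -0.126, 0.159]
wrist_force: [1.3, -1.1, -0.2]
width: 0.005
```

```bash
python3 - <<'E'
from press import *
from lid import lid
lid("top")
for a,p in((.5,.003),(.45,.003),(.4,.003),(.35,.003),(.3,.003),(.25,.003),(.2,.003)): print(a,row(a,p))
E
```

```text
tip [ 0.5494 -0.0138  0.1765] F [ 1.25 -1.05 -0.18] 16.0333
top few 0 0.41 [145.7, 140.0, 47.8, 35.0]
0.5 [-1. -2.  3.]
0.45 [ 6. -2.  8.]
0.4 [12. -2. 13.]
0.35 [18. -2. 19.]
0.3 [24. -3. 25.]
0.25 [30. -3. 32.]
0.2 [35. -3. 38.]
```

Request:
{"method": "apply_moves", "body": {"series": "3 -1 6 0 0;6 -1 9 0 0;9 -1 11 0 0;12 -2 14 0 0;15 -2 17 0 0;18 -2 20 0 0;21 -2 23 0 0;24 -3 26 0 0;24 -3 26 0 0"}}

```text
t: 16.88
tcp_pos: [0.5357, 0.0759, 0.3245]
orientation: [0.678, 0.707, -0.127, 0.157]
wrist_force: [-0.2, 0.8, 0.5]
width: 0.007
```

```bash
cat > lid2.py <<'E'
from h import *
for c in("top","side"):
    p,d=manip.camera(c);W=cloud(c,d);x,y,h=[W[...,i] for i in range(3)]
    m=(x>.467)&(x<.525)&(y>-.14)&(y<.02)&(h>.088)&(h<.23);P=W[m]
    if len(P)<30: print('few',len(P));continue
    b=None
    rng=np.random.default_rng(0)
    for a in np.arange(-.02,.8,.01):
        # lid upper face: h=.088+ tan*f + .005/cos
        e=np.abs(P[:,2]-(.088+np.tan(a)*(P[:,1]+.157)+.005/np.cos(a))); k=(e<.005).sum()
        if b is None or k>b[0]: b=(k,a)
    print(c,len(P),b)
E
python3 lid2.py; python3 - <<'E'
from press import *
for a,p in((.3,.003),(.25,.003),(.2,.003),(.15,.003),(.1,.003),(.05,.003),(0,.003),(0,.006)): print(a,row(a,p))
E
```

```text
top 1130 (np.int64(1078), np.float64(0.26999999999999996))
side 460 (np.int64(446), np.float64(0.26))
tip [ 0.5461 -0.0023  0.1424] F [0.49 0.5  0.21] 16.9833
0.3 [ 0.  1. -1.]
0.25 [6. 1. 5.]
0.2 [11.  1. 12.]
0.15 [16.  0. 19.]
0.1 [21.  0. 26.]
0.05 [25. -0. 33.]
0 [29. -1. 41.]
0 [30. -1. 44.]
```

Lid is at about 0.27 rad and following the fingers smoothly. I'll lower it the rest of the way gently.

Request:
{"method": "apply_moves", "body": {"series": "3 0 3 0 0;6 0 6 0 0;9 0 9 0 0;11 0 12 0 0;14 0 16 0 0;16 0 19 0 0;19 0 23 0 0;21 0 26 0 0;23 0 30 0 0;25 0 33 0 0"}}

```text
t: 17.82
tcp_pos: [0.5369, 0.0857, 0.2851]
orientation: [0.678, 0.707, -0.126, 0.158]
wrist_force: [-0.1, -0.2, 1.9]
width: 0.001
```

Request:
{"method": "apply_moves", "body": {"series": "1 0 2 0 0;2 0 4 0 0;3 0 6 0 0;4 0 8 0 0;4 0 10 0 0;4 0 11 0 0;4 0 11 0 0"}}

```text
t: 18.4
tcp_pos: [0.5372, 0.085, 0.2782]
orientation: [0.679, 0.706, -0.126, 0.159]
wrist_force: [-7.7, 1.7, 15.7]
width: 0.002
```

```bash
python3 lid2.py; python3 - <<'E'
from press import *
print(row(0,0))
E
```

```text
top 1082 (np.int64(1032), np.float64(0.009999999999999998))
side 517 (np.int64(517), np.float64(0.0))
tip [0.5479 0.0064 0.0955] F [-8.77  1.78 16.31] 18.5
[ 1. -1. -1.]
```

```bash
python3 - <<'E'
from press import *
for w in([.548,.03,.17],[.543,.13,.14],[.543,.13,.035]): print(((np.array(w)-tip)@M*1000).round())
E
```

```text
tip [0.5479 0.0064 0.0955] F [-8.77  1.78 16.31] 18.5
[ -8.   4. -78.]
[ 96.   3. -90.]
[138.  -1.   6.]
```

Request:
{"method": "apply_moves", "body": {"series": "-2 1 -20 0 0;-4 2 -50 0 0;-8 4 -86 0 0;22 4 -95 0 0;55 3 -97 0 0;96 3 -98 0 0;110 2 -72 0 0;120 1 -50 0 0;120 1 -50 0 0"}}

```text
t: 19.25
tcp_pos: [0.5304, 0.2155, 0.2663]
orientation: [0.677, 0.708, -0.13, 0.155]
wrist_force: [-0.3, -1.7, -0.3]
width: 0.001
```

```bash
python3 - <<'E'
from press import *
for w in([.543,.13,.035],[.543,.1,.035]): print(((np.array(w)-tip)@M*1000).round())
for c in("wrist","side"):
    p,d=manip.camera(c); 
    if c=="side": cv2.imwrite('pics/s6.png',cv2.resize(p[140:290,200:350,::-1],(500,500)))
    else:
        W=cloud(c,d,s);r=manip.regions_of("drawer_handle",c);print([(q['p'],q['box']) for q in r[:2]])
        x,y,h=[W[...,i] for i in range(3)];m=(x>.48)&(x<.6)&(y>.06)&(y<.115)&(h>.045)&(h<.068);P=W[m];print('handle',len(P),np.percentile(P,[3,50,97],axis=0).round(4) if len(P) else '')
E
python3 lid2.py
```

```text
tip [0.539  0.1369 0.0835] F [-0.3  -1.74 -0.27] 19.25
[13.  2. 47.]
[-15.   1.  59.]
[(0.84, [130.1, 256.9, 284.5, 153.9]), (0.18, [2.1, 19.9, 31.1, 35.1])]
handle 1552 [[0.4924 0.0654 0.0497]
 [0.519  0.0875 0.0555]
 [0.5854 0.0925 0.0581]]
top 1075 (np.int64(1036), np.float64(0.0))
side 627 (np.int64(627), np.float64(0.0))
```

View pics/s6.png

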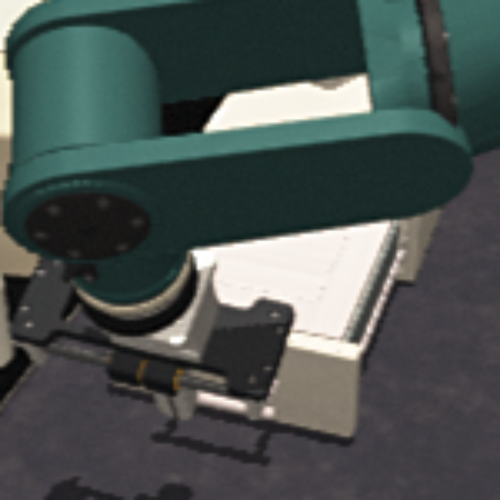

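Request:
{"method": "apply_moves", "body": {"series": "5 1 16 0 0;10 2 32 0 0;13 2 45 0 0;13 2 45 0 0;4 2 49 0 0;-5 2 53 0 0;-14 2 57 0 0;-19 2 59 0 0;-24 2 61 0 0;-24 2 61 0 0"}}

```text
t: 20.33
tcp_pos: [0.5384, 0.1679, 0.2271]
orientation: [0.679, 0.706, -0.126, 0.159]
wrist_force: [-0.5, -0.3, -0.1]
width: 0.005
```

```bash
python3 - <<'E'
from press import *
E
```

```text
tip [0.549  0.0896 0.0442] F [-0.48 -0.26 -0.09] 20.3333
```

Request:
{"method": "apply_moves", "body": {"series": "3 0 8 0 0;-3 0 11 0 0;-9 0 14 0 0;-15 0 16 0 0;-20 0 18 0 0;-20 0 18 0 0"}}

```text
t: 20.83
tcp_pos: [0.5393, 0.1424, 0.2166]
orientation: [0.678, 0.706, -0.127, 0.158]
wrist_force: [-0.5, 1.1, -1.6]
width: 0.001
```

```bash
python3 - <<'E'
from press import *
p,d=manip.camera("wrist");W=cloud("wrist",d,s)
x,y,h=[W[...,i] for i in range(3)];m=(x>.45)&(x<.52)&(y>-.0)&(y<.12)&(h>.048)&(h<.064);P=W[m];print('handle',len(P),np.percentile(P,[3,50,97],axis=0).round(4) if len(P) else '')
m=(x>.45)&(x<.52)&(y>-.05)&(y<.12)&(h>.085)&(h<.1);P=W[m];print('panel top',len(P),np.percentile(P,[3,50,97],axis=0).round(4) if len(P) else '')
E
```

```text
tip [0.5493 0.064  0.0338] F [-0.53  1.09 -1.61] 20.8333
handle 1141 [[0.4544 0.0155 0.0483]
 [0.498  0.0575 0.0525]
 [0.5186 0.0597 0.0573]]
panel top 2028 [[0.4511 0.0135 0.0854]
 [0.4724 0.0162 0.0909]
 [0.4922 0.0183 0.0948]]
```

Request:
{"method": "apply_moves", "body": {"series": "-10 0 4 0 0;-21 0 9 0 0;-32 0 14 0 0;-44 0 19 0 0;-56 0 24 0 0;-68 0 29 0 0;-80 0 34 0 0;-91 0 39 0 0;-100 0 43 0 0;-107 0 46 0 0"}}

```text
t: 21.72
tcp_pos: [0.5453, 0.0256, 0.2175]
orientation: [0.678, 0.706, -0.126, 0.158]
wrist_force: [0.3, 3.7, -4.5]
width: 0.006
```

```bash
cat > dr.py <<'E'
from press import *
p,d=manip.camera("wrist");W=cloud("wrist",d,s)
x,y,h=[W[...,i] for i in range(3)]
for n,a,b in(('handle',.048,.064),('panel',.085,.1),('roof',.115,.125)):
    m=(x>.45)&(x<.53)&(y>tip[1]-.2)&(y<tip[1]+.05)&(h>a)&(h<b);P=W[m];print(n,len(P),np.percentile(P,[3,50,97],axis=0).round(4)[:,1] if len(P) else '')
E
python3 dr.py
```

```text
tip [ 0.5556 -0.0527  0.0346] F [ 0.31  3.7  -4.49] 21.7167
handle 1374 [-0.1018 -0.0595 -0.0571]
panel 2379 [-0.1041 -0.101  -0.0988]
roof 587 [-0.021  -0.0123 -0.0063]
```

Request:
{"method": "apply_moves", "body": {"series": "-6 0 2 0 0;-11 0 4 0 0;-16 0 7 0 0;-21 0 9 0 0;-25 0 10 0 0;-28 0 12 0 0;-31 0 13 0 0;-33 0 14 0 0;-35 0 15 0 0;-37 0 16 0 0"}}

```text
t: 22.6
tcp_pos: [0.5475, -0.0132, 0.2179]
orientation: [0.678, 0.707, -0.126, 0.159]
wrist_force: [-0.2, 4.1, 1.0]
width: 0.004
```

Request:
{"method": "apply_moves", "body": {"series": "-1.5 0 0.6 0 0;-3 0 1.3 0 0;-4.5 0 2 0 0;-6 0 2.6 0 0;-7.5 0 3.2 0 0"}}

```text
t: 23.02
tcp_pos: [0.5478, -0.0213, 0.2175]
orientation: [0.678, 0.707, -0.126, 0.158]
wrist_force: [1.0, 3.8, 1.4]
width: 0.005
```

```bash
python3 dr.py
```

```text
tip [ 0.5583 -0.0995  0.0346] F [1.01 3.76 1.41] 23.0167
handle 1315 [-0.1488 -0.1068 -0.104 ]
panel 2489 [-0.151  -0.148  -0.1457]
roof 584 [-0.0679 -0.0591 -0.0533]
```

Panel outer face is at −0.146 and still sliding freely at 3.8 N. I'll creep on to the stop.

Request:
{"method": "apply_moves", "body": {"series": "-1.5 0 0.6 0 0;-3 0 1.3 0 0;-4.5 0 2 0 0;-6 0 2.6 0 0;-7.5 0 3.2 0 0;-9 0 3.9 0 0;-9 0 3.9 0 0"}}

```text
t: 23.65
tcp_pos: [0.548, -0.0282, 0.2172]
orientation: [0.679, 0.707, -0.123, 0.155]
wrist_force: [-1.0, 15.7, 3.9]
width: 0.002
```

```bash
python3 dr.py
```

```text
tip [ 0.5585 -0.1049  0.0337] F [-0.98 15.67  3.93] 23.65
handle 1205 [-0.1534 -0.1112 -0.1089]
panel 2352 [-0.1548 -0.1525 -0.1505]
roof 679 [-0.0747 -0.0656 -0.0598]
```

Request:
{"method": "apply_moves", "body": {"series": "8 0 -3 0 0;20 0 -8 0 0;45 0 -18 0 0;60 0 -45 0 0;60 0 -85 0 0;60 0 -125 0 0;60 0 -165 0 0;60 0 -200 0 0;60 0 -235 0 0;60 0 -250 0 0"}}

```text
t: 24.53
tcp_pos: [0.533, 0.1235, 0.4288]
orientation: [0.678, 0.706, -0.124, 0.161]
wrist_force: [-0.1, 0.3, 1.3]
width: 0.007
```

```bash
python3 - <<'E'
from h import *
s=manip.state();print(s['t'],s['tcp_pos'],s['wrist_force'])
a,_=manip.camera("side");b,d=manip.camera("top")
W=cloud("top",d);x,y,h=[W[...,i] for i in range(3)]
m=(x>.46)&(x<.62)&(y>-.25)&(y<0)&(h>.085)&(h<.105);P=W[m];print('panel y',len(P),np.percentile(P[:,1],[2,50,98]).round(4))
c=np.hstack([cv2.resize(a[100:380,90:380],(415,400)),cv2.resize(b[100:330,110:460],(385,400))])
cv2.imwrite('pics/f.png',c[:,:,::-1])
E
```

```text
24.5333 [0.53296012 0.12350107 0.42883219] [-0.09460234  0.27590921  1.28130551]
panel y 366 [-0.1673 -0.156  -0.145 ]
```

View pics/f.png

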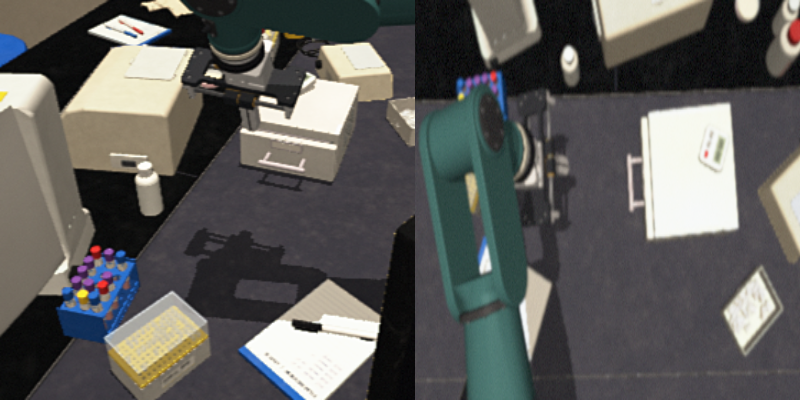

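The final views show the drawer closed against the cabinet, the timer still on the roof, and the rack, tip box, bottle, tray and pen in place. Handing in.

```bash
python3 -c "
from workcell import manip
print(manip.job_done())"
```

```text
the job is handed in; nothing more can be done
None
```

I freed the stay, lowered the lid shut while the drawer was still out, then pushed the drawer home. I handed the job in at about 24.6 s, but no verdict is reported.

- **Stay:** I gripped it by the rubber sleeve, lifted it about 11 mm and drew it about 16–18 mm. After I let go, the lid stayed at 0.66 rad.
- **Lid:** I pressed it down slowly near the front edge. The top and side cameras both read about 0 rad before I touched the drawer. The last press against the stop was about 16 N.
- **Drawer:** I pushed it by the handle and crept at the end until it met the stop, at about 16 N. The panel travelled about 0.200 m. The last pictures show it flush, the listed bystanders where they stood and the arm clear.

**Tilting and a knock:** The move interface can't tilt the tool, so I leaned it about 23° by commanding poses just out of reach. While doing that the fingers briefly touched a pipette stand beside the robot at about 27 N. It isn't one of the listed things. It was still upright in the wrist picture just afterwards, but I didn't check it again.

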